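Dock the sharpening kit before the grinder runs

TASK

The grinder is about to be started and its shaking walks loose things off the bench: put the oil dropper bottle, the amber jar, the flat tin and the angle gauge each into the wooden block behind the grinder whose recess matches it in shape and size, fully down and upright. Keep the bottle and the jar upright all the way, and leave the shears lying where they are.

Things in the scene. Friction and masses are not known exactly. Their poses are not given: they have to be found in the camera images.
- oil_bottle: White plastic oil dropper bottle, a slim bottle with a red tip, standing loose on the bench left of the grinder: round body 31 mm in diameter up to 53 mm, narrowing to an 18 mm neck, 89 mm tall in all, about 30 g. Origin at the centre of its underside, z up.
- paste_jar: Small amber glass jar with a light screw cap, standing loose on the bench left of the grinder: round body 45 mm in diameter up to 74 mm, cap 37 mm in diameter up to 92 mm, about 150 g. Origin at the centre of its underside, z up.
- powder_tin: Flat round tin with a press lid and a square paper label on top that stands out to 70 mm, standing loose on the bench left of the grinder: 64 mm in diameter, 27 mm high, about 90 g. Origin at the centre of its underside, z up.
- angle_cube: Dark digital angle gauge with a small display, standing loose on the bench left of the grinder: 30 mm thick (along its x), 55 mm wide (along its y), 55 mm high, about 70 g. Origin at the centre of its underside, z up.
- bottle_block: The holder for the oil bottle: fixed wooden block 88 x 88 x 36 mm, one of four in a row (97 mm apart along their y) behind the grinder (0.29 m high) and its tilted spark board (0.16 m high); round well 37 mm in diameter, 20 mm deep (the smallest of the round ones). Origin at the centre of the block's underside, 12 mm above the bench, z up; top 36 mm above the origin. 5 mm lead-in chamfer.
- jar_block: The holder for the jar: fixed wooden block 88 x 88 x 36 mm, one of four in a row (97 mm apart along their y) behind the grinder (0.29 m high) and its tilted spark board (0.16 m high); round well 51 mm in diameter, 30 mm deep (the middle one of the round ones). Origin at the centre of the block's underside, 12 mm above the bench, z up; top 36 mm above the origin. 5 mm lead-in chamfer.
- tin_block: The holder for the tin: fixed wooden block 88 x 88 x 36 mm, one of four in a row (97 mm apart along their y) behind the grinder (0.29 m high) and its tilted spark board (0.16 m high); round recess 70 mm in diameter, 7 mm deep (the largest of the round ones). Origin at the centre of the block's underside, 12 mm above the bench, z up; top 36 mm above the origin. 5 mm lead-in chamfer.
- cube_block: The holder for the angle gauge: fixed wooden block 88 x 88 x 36 mm, one of four in a row (97 mm apart along their y) behind the grinder (0.29 m high) and its tilted spark board (0.16 m high); rectangular recess 36 mm (along x) by 62 mm (along y), 12 mm deep. Origin at the centre of the block's underside, 12 mm above the bench, z up; top 36 mm above the origin. 5 mm lead-in chamfer.
- shears: Bronzed old shears, 196 x 82 mm, 8 mm thick, lying flat near the bench's left front edge; a customer's, not to be disturbed. Origin at the middle of its length on its underside, x towards the blade tips.
Mind the look-alikes: they are no part of the job. What is shaped like the paste_jar but pink or purple is not meant. Leave any green or yellow look-alike of the angle_cube alone.

How it is judged:
By the outcome, as a careful person would: the job done as asked, in the order asked, and still so for the second after the job is handed in, with the robot touching nothing.
It also fails if it takes over 128 s, if anything falls off the work surface, if the arm or the gripper's body presses on something with over 40 N, if the wrist force passes 120 N, or if a joint passes its speed limit or range.

ROBOT

A 6-joint arm with a two-finger parallel gripper is mounted at the origin on a cart in front of the work surface, level with it; the furniture and walls round the work are solid. World frame = base frame: x ahead of the robot, y to its left, z up, the work surface at z = 0. Lengths are in m, angles in rad, forces in N, time in s.
With the tool pointing down it reaches from about 0.25 to 0.775 m from the base axis. Payload 4 kg.
Tool frame: the origin (TCP) lies between the finger pads; the fingertips stand 11 mm ahead of it and the grasp point (between the pads) lies 8 mm behind it (bot.finger_overhang is the distance from the TCP to the fingertips, in m); z points along the fingers, y is the line along which they close (so a half turn about z gives the same grasp; the last joint's range is limited). The gripper opens to 85 mm and grips with 20 to 120 N. Pads are 22 mm wide; open, the fingers measure 114 mm over their backs; the gripper's body (76 mm by 85 mm) begins 54 mm behind the grasp point. The pads swing forward as they close: fully open they stand 13 mm farther back than shut.
Start: joints at [1.209, 0.087, 1.371, -0, 1.684, -0.103], TCP at [0.141, 0.532, 0.242] pointing down, gripper open.
Joint ranges: [-3.1, 3.1], [-0.76, 2.03], [0.27, 2.55], [-1.08, 4.22], [0.17, 2.65], [-2.57, 2.57]. Speed limits (rad/s): [2.79, 2.79, 3.14, 3.14, 3.14, 3.14].

INTERFACE

Orientations are given as a unit quaternion [w, x, y, z].
In Python, from bench import bot, eyes, job_done gives the robot as it stands. The module is installed in compiled form; this text tells all that it offers.
- The arm moves only by the shell command python3 -m creep 'ROWS' [FORCE]. ROWS is JSON, a list of rows, each a list of 5 numbers: the closure, from -1 (fully open) to 1 (shut), so that 0 is half open, then the shift along the world's x, y, z in cm, then the turn about the world's z in rad. A call has 1 to 8 rows; each row is the pose to reach, as a shift and turn from the pose commanded when the call began; what a row does not reach only later rows make up. A row lasts 1/8 s, in which the tool goes at most 62.5 mm and 10.7 degrees, less where a joint would pass 70% of its speed; a pose out of reach is approached as far as the arm can. A call with a gripper value outside its range is refused whole. The fingers move at their own pace and stop on an object; FORCE is the grip in N (left out, the last holds). Time passes only in rows, so rows that repeat a pose let the fingers close. It gives the time, the measured TCP pose, the force, the opening and the grip force at its end, in the units of the state.
- bot.observe(): the state, without advancing time (a new reading comes with each control period).
- eyes.snapshot(name): name is "scene" or "top" or "wrist"; returns a dict with "pixels" (400x640x3 uint8, red, green, blue), "fovy" (degrees; the focal length in pixels is half the picture's height over the tangent of half this angle, whatever the lens; pixels are square), "cx", "cy" (the principal point, pixels), "cam_to_world" (4x4, takes a point from camera to world coordinates). Camera axes: x right, y down, z forward; pixel columns grow to the right and rows downward; lengths in m; the calibration is good to about 2 mm. The wrist camera is an equidistant fisheye: a pixel r from the principal point sees the ray r / f radians off the axis. A picture is of the moment at which its call begins. There is no depth.
- job_done(): hands the job in; it is judged then, once.
Trained networks look in the newest picture that a camera, given by its name, has taken for a name from the list of things; names that differ only in an ending like _2 or _b are one class to them, and where a whole thing is asked for, a point or a joint stands for the part that bears it (a point fixed in the world has none). Each returns a list of dicts, best first, with "p" (0 to 1); they miss things now and then, are a little off and sometimes report something else, mostly with a low value. They report only what shows in the picture. A call takes as long as a camera call. They do not tell look-alikes from the thing itself.
- eyes.look_for(camera, label): "rect" ([left, top, width, height] in pixels, round what is visible of it).
- eyes.place_of(camera, label): "point" ([column, row] in pixels: a listed point, or the origin of a listed thing).
The state is a dict: "time_s": time; "joints": joint angles; "dq": joint speeds; "joint_efforts": joint torques, N m; "tool_pos": TCP position; "eef_rot": TCP orientation; "force": force on the tool from outside, world axes, zero at the start; "moment": the same for the moment, N m; "gripper_width": finger opening in m; "gripper_force": force on a finger pad.
Only numpy, scipy, OpenCV 4.12 (cv2) and the standard library are available. Lean on these libraries where they do the work, as an engineer would, in place of code of your own. Each camera call takes 0.05 s, during which the arm holds its last target. There are 200 camera calls.

## Working session

There is one attempt and no reset: what is moved stays moved. The work goes in short steps, Python scripts to look and compute and a shell command to move; the robot and the scene stay as the last step left them, time stands still between calls to the robot, and variables do not carry over. Pictures are saved under pics/ and viewed, at most 17 in all, crops included, and the job is handed in when it is done.

```bash
mkdir -p pics
cat > h.py <<'E'
import numpy as np, cv2
from bench import bot, eyes
def cam(n):
    s=eyes.snapshot(n); return s
def save(s,f,crop=None,scale=1):
    im=s["pixels"][:,:,::-1]
    if crop: l,t,w,h=crop; im=im[t:t+h,l:l+w]
    if scale!=1: im=cv2.resize(im,None,fx=scale,fy=scale,interpolation=cv2.INTER_CUBIC)
    cv2.imwrite("pics/"+f,im)
def ray(s,p,fish=False):
    f=200/np.tan(np.radians(s["fovy"])/2); d=np.array([p[0]-s["cx"],p[1]-s["cy"]])/f
    if fish:
        r=np.linalg.norm(d); v=np.array([*(d/max(r,1e-9)*np.sin(r)),np.cos(r)])
    else: v=np.array([*d,1.])
    M=np.array(s["cam_to_world"]); return M[:3,3],M[:3,:3]@v
def at(s,p,z,fish=False):
    o,v=ray(s,p,fish); return o+v*(z-o[2])/v[2]
def px(s,P,fish=False):
    M=np.array(s["cam_to_world"]); f=200/np.tan(np.radians(s["fovy"])/2)
    c=M[:3,:3].T@(np.array(P)-M[:3,3])
    if fish:
        r=np.hypot(c[0],c[1]); a=np.arctan2(r,c[2]); return np.array([s["cx"],s["cy"]])+f*a*c[:2]/max(r,1e-9)
    return np.array([s["cx"],s["cy"]])+f*c[:2]/c[2]
E
python3 - <<'E'
from h import *
np.set_printoptions(precision=3,suppress=True)
for n in ("scene","top","wrist"):
    s=cam(n); save(s,n+"0.png"); print(n,s["fovy"],np.array(s["cam_to_world"])[:3])
    for l in "oil_bottle paste_jar powder_tin angle_cube bottle_block jar_block tin_block cube_block shears".split():
        z=0 if 'block' not in l else 0.012
        for d in eyes.place_of(n,l)[:3]:
            print(l,round(d["p"],2),np.round(d["point"]),at(s,d["point"],z,n=="wrist")[:2])
print(bot.observe())
E
```

```text
scene 54.9387124037664 [[-0.89  -0.251  0.381  0.12 ]
 [-0.456  0.524 -0.719  0.884]
 [-0.019 -0.814 -0.581  0.613]]
oil_bottle 0.65 [288. 261.] [0.472 0.37 ]
paste_jar 0.88 [363. 210.] [0.389 0.123]
paste_jar 0.86 [293. 218.] [0.54  0.232]
paste_jar 0.57 [318. 235.] [0.452 0.262]
powder_tin 0.79 [358. 236.] [0.365 0.222]
angle_cube 0.94 [258. 214.] [0.629 0.256]
angle_cube 0.87 [332. 263.] [0.38  0.332]
angle_cube 0.78 [240. 276.] [0.543 0.454]
bottle_block 0.81 [284. 171.] [0.669 0.058]
jar_block 0.65 [299. 157.] [ 0.67  -0.033]
tin_block 0.7 [312. 145.] [ 0.67  -0.121]
cube_block 0.57 [269. 186.] [0.666 0.148]
shears 0.68 [344. 306.] [0.308 0.429]
shears 0.23 [314. 144.] [ 0.678 -0.15 ]
top 44.06863938235631 [[-0.02  -0.996  0.084  0.369]
 [-1.     0.02  -0.     0.168]
 [-0.001 -0.084 -0.996  1.558]]
oil_bottle 0.66 [260. 214.] [0.465 0.376]
oil_bottle 0.61 [271. 246.] [0.364 0.343]
oil_bottle 0.19 [311. 245.] [0.365 0.217]
paste_jar 0.58 [300. 190.] [0.54  0.246]
paste_jar 0.52 [296. 219.] [0.446 0.261]
paste_jar 0.52 [340. 240.] [0.38  0.125]
powder_tin 0.55 [308. 244.] [0.367 0
[... 378 characters left out ...]
1]
wrist 65.70646984690485 [[ 0.256  0.918  0.304  0.063]
 [ 0.967 -0.243 -0.079  0.553]
 [ 0.001  0.314 -0.949  0.374]]
oil_bottle 0.42 [286. 299.] [0.312 0.429]
angle_cube 0.56 [243. 337.] [0.374 0.332]
shears 0.72 [284. 297.] [0.308 0.428]
{'time_s': 1.5, 'joints': array([ 1.209,  0.087,  1.371,  0.   ,  1.684, -0.103]), 'dq': array([-0.001,  0.   , -0.001,  0.001, -0.002,  0.   ]), 'joint_efforts': array([  0.   , -35.172, -31.345,  -0.   ,   0.001,   0.   ]), 'tool_pos': array([0.141, 0.532, 0.242]), 'eef_rot': array([0.   , 0.129, 0.992, 0.   ]), 'force': array([0.504, 0.003, 0.574]), 'moment': array([-0.003,  0.003,  0.033]), 'gripper_force': 0.0, 'gripper_width': 0.08529459278534803}
```

View pics/scene0.png

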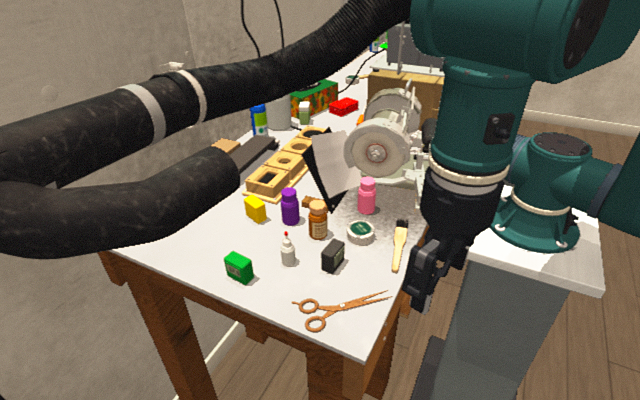

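Run:
```python
import cv2
i=cv2.imread('pics/top0.png'); cv2.imwrite('pics/topc.png',cv2.resize(i[110:310,200:460],None,fx=3,fy=3,interpolation=cv2.INTER_CUBIC))
```

```text
(no output)
```

View pics/topc.png

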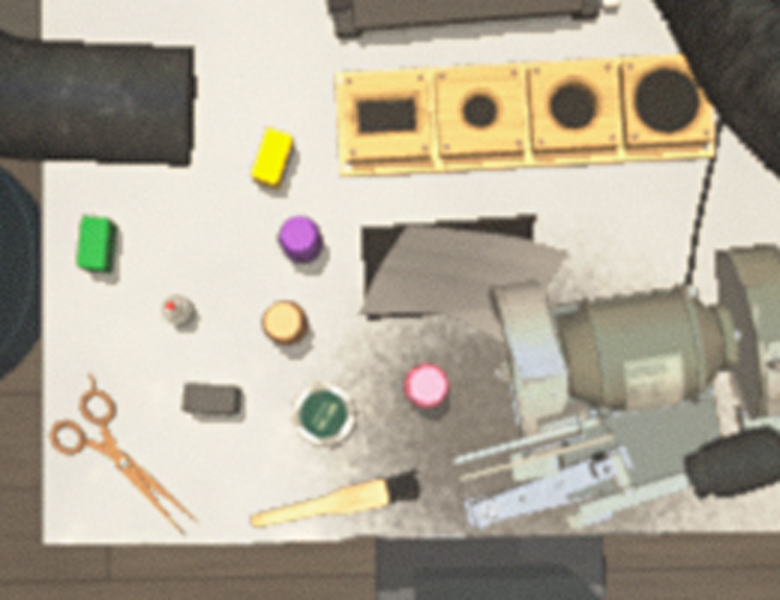

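The amber jar is at scene px (318,235), between the purple (290,207) and pink (367,195) look-alikes. The dark gauge is at (332,256), with yellow (255,208) and green (238,267) look-alikes. The bottle is at (288,250), the tin at (360,233) and the shears at (344,306). Left to right from above, the blocks are cube, bottle, jar, tin. A black duct hangs over the left side and over the tin block, so I need its height.

Run:
```python
from h import *
np.set_printoptions(precision=3,suppress=True)
t=cam("top"); s=cam("scene")
c=lambda x,y:(200+x/3,110+y/3)
for n,p,z in [("bottle",c(171,306),.089),("jar",c(284,321),.092),("tin",c(325,414),.027),("cube",c(212,399),.055),
  ("wc",c(386,115),.048),("wb",c(480,110),.048),("wj",c(573,105),.048),("wt",c(667,100),.048),("boardTL",c(362,230),.02),("boardTR",c(535,217),.16),("boardBL",c(368,318),.02)]:
    P=at(t,p,z); print(n,P[:2],"scene px",px(s,P))
def tri(p,q):
    o1,v1=ray(t,p);o2,v2=ray(s,q); A=np.c_[v1,-v2]; k=np.linalg.lstsq(A,o2-o1,rcond=None)[0]
    a,b=o1+k[0]*v1,o2+k[1]*v2; return (a+b)/2,np.linalg.norm(a-b)
print("duct end",tri(c(192,105),(236,165)))
print(bot.finger_overhang)
for z in (.3,.5,.7,.9,1.1): print(z,at(t,c(720,90),z)[:2],px(s,at(t,c(720,90),z)),at(t,c(192,105),z)[:2],px(s,at(t,c(192,105),z)))
save(t,"topclose.png",(225,175,110,90),6)
```

```text
bottle [0.466 0.372] scene px [287.118 232.073]
jar [0.448 0.26 ] scene px [318.836 204.274]
tin [0.355 0.224] scene px [361.62  228.314]
cube [0.373 0.336] scene px [334.531 246.822]
wc [0.661 0.155] scene px [267.611 176.627]
wb [0.665 0.058] scene px [284.847 160.357]
wj [ 0.668 -0.038] scene px [299.88  146.147]
wt [ 0.671 -0.136] scene px [313.404 133.381]
boardTL [0.546 0.182] scene px [299.853 200.784]
boardTR [0.539 0.016] scene px [329.527 127.542]
boardBL [0.454 0.177] scene px [332.236 209.041]
duct end (array([0.634, 0.328, 0.188]), np.float64(0.03206629048024135))
0.011
0.3 [ 0.629 -0.131] [323.521  56.957] [0.624 0.324] [225.099 115.833]
0.5 [ 0.587 -0.083] [329.139 -20.122] [0.584 0.299] [234.498   5.796]
0.7 [ 0.546 -0.036] [ 337.169 -130.288] [0.543 0.274] [ 247.79  -149.823]
0.9 [0.505 0.012] [ 349.588 -300.668] [0.503 0.249] [ 268.026 -386.749]
1.1 [0.463 0.059] [ 371.347 -599.193] [0.462 0.225] [ 302.575 -791.234]
```

View pics/topclose.png

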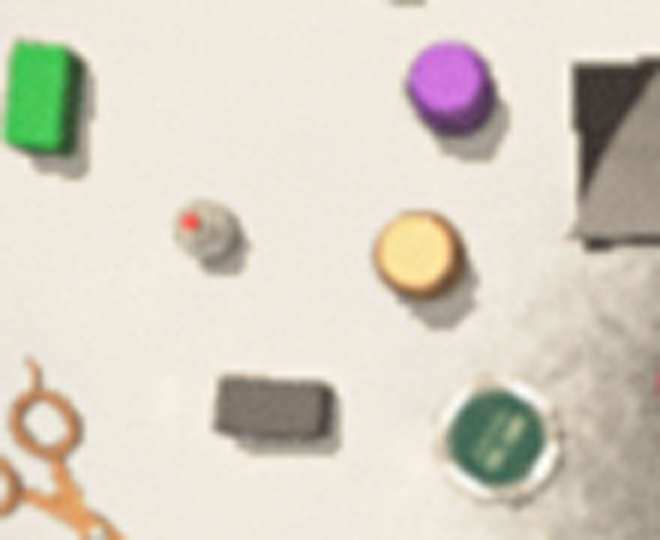

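View pics/top0.png

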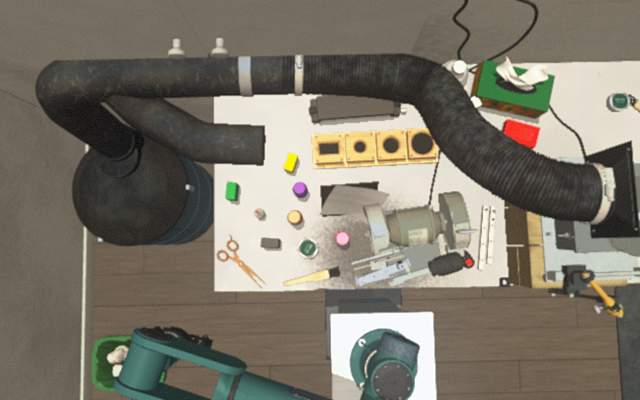

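Run:
```python
from h import *
np.set_printoptions(precision=3,suppress=True)
t=cam("top"); s=cam("scene")
def tri(p,q):
    o1,v1=ray(t,p);o2,v2=ray(s,q); k=np.linalg.lstsq(np.c_[v1,-v2],o2-o1,rcond=None)[0]
    a,b=o1+k[0]*v1,o2+k[1]*v2; return (a+b)/2,np.linalg.norm(a-b)
print(tri((245,75),(143,95)),tri((298,75),(190,88)))
for p in [(340,75),(380,75),(410,82),(440,105),(470,135),(500,158)]:
  for z in (.3,.36,.42,.48,.54): P=at(t,p,z); print(p,P,px(s,P).round())
print("lower duct");
for p in [(180,133),(220,143),(262,145)]:
  for z in (.1,.15,.2,.25,.3,.4): P=at(t,p,z); print(p,P,px(s,P).round())
P=bot.observe()["tool_pos"]
for dz in (0,.1,.2,.25,.3,.35): print(dz,px(t,P+[0,0,dz]).round(),px(s,P+[0,0,dz]).round())
save(s,"scenehose.png",(120,0,320,250),2.4)
```

```text
(array([0.799, 0.366, 0.331]), np.float64(0.001931779991406)) (array([0.805, 0.231, 0.302]), np.float64(0.005685672746885781))
(340, 75) [0.806 0.123 0.3  ] [218.  75.]
(340, 75) [0.785 0.126 0.36 ] [220.  52.]
(340, 75) [0.764 0.128 0.42 ] [222.  27.]
(340, 75) [0.743 0.13  0.48 ] [224.  -1.]
(340, 75) [0.722 0.132 0.54 ] [227. -32.]
(380, 75) [0.804 0.019 0.3  ] [243.  64.]
(380, 75) [0.783 0.026 0.36 ] [245.  43.]
(380, 75) [0.762 0.033 0.42 ] [246.  19.]
(380, 75) [0.741 0.04  0.48 ] [249.  -7.]
(380, 75) [0.721 0.047 0.54 ] [251. -36.]
(410, 82) [ 0.783 -0.059  0.3  ] [264.  57.]
(410, 82) [ 0.764 -0.048  0.36 ] [266.  37.]
(410, 82) [ 0.744 -0.037  0.42 ] [268.  15.]
(410, 82) [ 0.724 -0.026  0.48 ] [270. -10.]
(410, 82) [ 0.704 -0.015  0.54 ] [272. -38.]
(440, 105) [ 0.721 -0.134  0.3  ] [296.  53.]
(440, 105) [ 0.704 -0.12   0.36 ] [298.  33.]
(440, 105) [ 0.687 -0.106  0.42 ] [300.  11.]
(440, 105) [ 0.67  -0.091  0.48 ] [301. -13.]
(440, 105) [ 0.654 -0.077  0.54 ] [303. -40.]
(470, 135) [ 0.64  -0.209  0.3  ] [332.  50.]
(470, 135) [ 0.627 -0.191  0.36 ] [333.  30.]
(470, 
[... 614 characters left out ...]
4  ] [131.  99.]
(220, 143) [0.674 0.48  0.1  ] [174. 230.]
(220, 143) [0.663 0.469 0.15 ] [176. 209.]
(220, 143) [0.653 0.459 0.2  ] [178. 187.]
(220, 143) [0.642 0.448 0.25 ] [180. 164.]
(220, 143) [0.632 0.437 0.3  ] [182. 138.]
(220, 143) [0.611 0.416 0.4  ] [188.  82.]
(262, 145) [0.665 0.354 0.1  ] [216. 199.]
(262, 145) [0.655 0.348 0.15 ] [218. 181.]
(262, 145) [0.645 0.342 0.2  ] [220. 161.]
(262, 145) [0.635 0.335 0.25 ] [221. 140.]
(262, 145) [0.625 0.329 0.3  ] [223. 117.]
(262, 145) [0.604 0.316 0.4  ] [228.  66.]
0 [189. 333.] [438. 288.]
0.1 [177. 341.] [453. 226.]
0.2 [164. 350.] [473. 144.]
0.25 [156. 355.] [485.  92.]
0.3 [148. 361.] [500.  30.]
0.35 [138. 367.] [518. -45.]
```

View pics/scenehose.png

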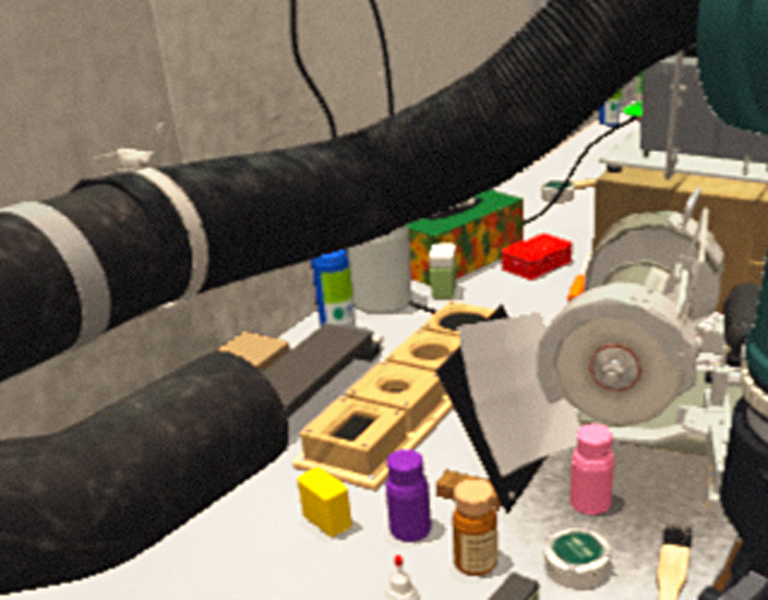

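The bands place the hose axis at x≈0.80, z≈0.3, passing near or over the tin block. The lower duct mouth is near (0.65, 0.34, 0.2). I'll look at both from closer before doing the tin, and take the bottle first.

```bash
python3 -m creep '[[-1,5.5,-2.5,0,0],[-1,11,-5.2,0,0],[-1,16.5,-7.9,0,0],[-1,22,-10.6,0,0],[-1,27,-13.2,-2,0],[-1,31,-15.2,-4,0],[-1,32.5,-15.8,-5,0],[-1,32.5,-15.8,-5,0]]' 30
python3 - <<'E'
from h import *
np.set_printoptions(precision=3,suppress=True)
w=cam("wrist"); save(w,"w1.png"); print(bot.observe()["tool_pos"],np.array(w["cam_to_world"])[:3,3])
for l in ("oil_bottle","paste_jar","powder_tin","angle_cube"):
  for d in eyes.place_of("wrist",l)[:3]: print(l,d["p"],np.round(d["point"]),at(w,d["point"],0,True)[:2])
E
```

```text
time_s: 2.7
tool_pos: [0.4657, 0.3733, 0.1911]
eef_rot: [-0.001, 0.13, 0.992, -0.001]
force: [-1.0, 0.0, 0.6]
gripper_width: 0.0853
gripper_force: 0.0
[0.465 0.374 0.192] [0.388 0.395 0.323]
oil_bottle 0.85 [323. 180.] [0.466 0.373]
paste_jar 0.8 [113. 174.] [0.385 0.12 ]
paste_jar 0.73 [224. 193.] [0.451 0.262]
paste_jar 0.68 [237. 261.] [0.535 0.246]
powder_tin 0.74 [171. 125.] [0.358 0.225]
angle_cube 0.9 [284. 313.] [0.624 0.277]
angle_cube 0.88 [410. 220.] [0.536 0.457]
angle_cube 0.69 [267. 105.] [0.372 0.338]
```

View pics/w1.png

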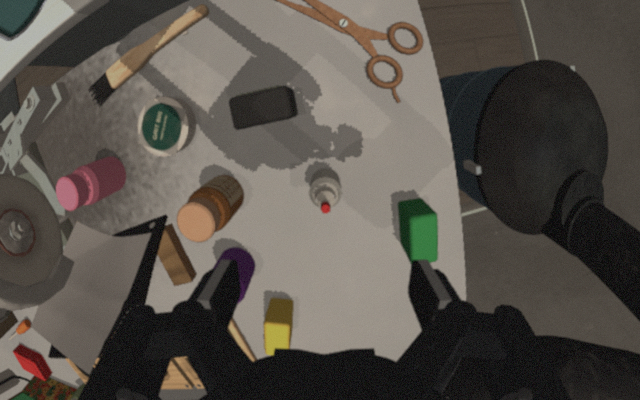

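The wrist view agrees: the bottle is centred at (323,180), which is (0.466, 0.373), and the fingers clear the green cube at (418,230).

```bash
python3 -m creep '[[-1,0,0,-6,0],[-1,0,0,-11,0],[-1,0,0,-15,0],[-1,0,0,-15.5,0],[1,0,0,-15.5,0],[1,0,0,-15.5,0],[1,0,0,-15.5,0],[1,0,0,-15.5,0]]' 25
python3 -m creep '[[1,0,0,0,0],[1,0,0,0,0],[1,0,0,1,0]]'
```

```text
time_s: 3.95
tool_pos: [0.4669, 0.3744, 0.0397]
eef_rot: [0.001, 0.129, 0.992, 0.001]
force: [-0.3, -0.5, 6.5]
gripper_width: 0.0294
gripper_force: 24.8
time_s: 4.32
tool_pos: [0.4654, 0.3734, 0.0473]
eef_rot: [-0.0, 0.129, 0.992, -0.0]
force: [-0.5, -0.8, -0.7]
gripper_width: 0.0296
gripper_force: 24.9
```

```bash
python3 -m creep '[[1,0,0,5.5,0],[1,0,-1,11,0],[1,2,-4,15,0],[1,4.5,-8.5,18,0],[1,7,-13,19,0],[1,10,-17.5,19,0],[1,13,-22,19,0],[1,15.5,-26,19,0]]'
python3 -m creep '[[1,2,-2.5,0,0],[1,3.5,-4.5,-2,0],[1,4.4,-5.5,-5,0],[1,4.4,-5.5,-7,0],[1,4.4,-5.5,-8,0],[1,4.4,-5.5,-8,0]]'
python3 - <<'E'
from h import *
np.set_printoptions(precision=3,suppress=True)
w=cam("wrist"); save(w,"w2.png"); print(bot.observe()["tool_pos"])
for l in ("bottle_block","jar_block","tin_block","cube_block"):
  for d in eyes.place_of("wrist",l)[:2]: print(l,d["p"],np.round(d["point"]),at(w,d["point"],.012,True)[:2])
print(px(w,[.665,.058,.048],True),px(w,[.668,-.038,.048],True),px(w,[.671,-.136,.048],True))
E
```

```text
time_s: 5.32
tool_pos: [0.6215, 0.1118, 0.2376]
eef_rot: [0.0, 0.129, 0.992, 0.0]
force: [-0.3, 0.7, -1.2]
gripper_width: 0.03
gripper_force: 24.9
time_s: 6.08
tool_pos: [0.664, 0.0596, 0.1565]
eef_rot: [-0.001, 0.128, 0.992, 0.0]
force: [0.2, 0.1, -0.1]
gripper_width: 0.0293
gripper_force: 24.9
[0.665 0.059 0.158]
jar_block 0.87 [231. 219.] [ 0.667 -0.035]
tin_block 0.6 [153. 243.] [ 0.672 -0.137]
cube_block 0.58 [424. 165.] [0.662 0.158]
[321.394 206.069] [217.566 235.21 ] [137.706 257.44 ]
```

View pics/w2.png

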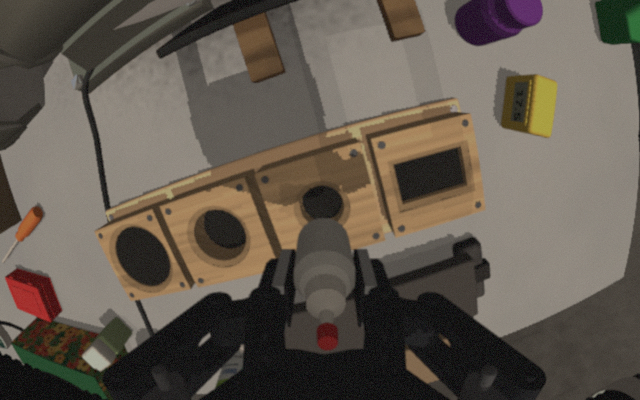

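The bottle well rim sits at (322,206), right where I predicted, so I'll insert.

```bash
python3 -m creep '[[1,0,-0.1,-3,0],[1,0,-0.1,-5,0],[1,0,-0.1,-6.5,0],[1,0,-0.1,-7.5,0],[1,0,-0.1,-8.3,0],[1,0,-0.1,-8.7,0],[1,0,-0.1,-9.0,0],[1,0,-0.1,-9.0,0]]'
```

```text
time_s: 7.32
tool_pos: [0.6652, 0.0577, 0.068]
eef_rot: [0.001, 0.129, 0.992, 0.0]
force: [-0.3, -0.4, -0.5]
gripper_width: 0.03
gripper_force: 24.9
```

```bash
python3 -m creep '[[1,0,0,-0.2,0],[1,0,0,-0.4,0],[1,0,0,-0.4,0]]'
```

```text
time_s: 7.7
tool_pos: [0.6658, 0.0575, 0.0677]
eef_rot: [0.002, 0.129, 0.992, 0.0]
force: [-4.1, -0.2, 12.1]
gripper_width: 0.0299
gripper_force: 25.9
```

```bash
python3 -m creep '[[1,0,0,0.3,0],[-0.2,0,0,0.3,0],[-1,0,0,0.3,0],[-1,0,0,0.3,0],[-1,0,0,4,0],[-1,0,0,9,0],[-1,0,0,14,0],[-1,0,0,16,0]]'
python3 - <<'E'
from h import *
w=cam("wrist"); save(w,"w3.png"); print(bot.observe()["tool_pos"])
E
```

```text
time_s: 8.7
tool_pos: [0.6661, 0.0577, 0.2282]
eef_rot: [0.004, 0.129, 0.992, 0.001]
force: [-0.6, 0.7, 0.4]
gripper_width: 0.0855
gripper_force: 0.0
[0.66663039 0.05770097 0.22994668]
```

View pics/w3.png

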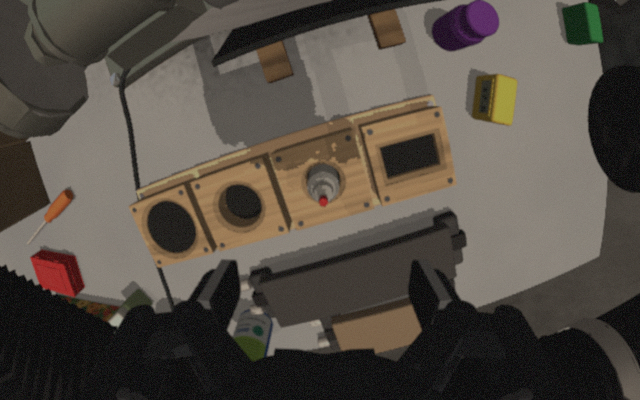

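The bottle stands upright in its well at (323,183). The hose shows at the lower left, so I'll check its position while fetching the jar.

```bash
python3 - <<'E'
from h import *
np.set_printoptions(precision=3,suppress=True)
w=cam("wrist")
for P in [(.805,.231,.302),(.799,.366,.331),(.79,-.05,.24),(.73,-.145,.27),(.638,-.205,.31),(.57,-.26,.355)]: print(P,px(w,P,True).round())
print("ray at hose edges")
for p in [(0,270),(60,283),(125,310)]:
  for z in (.2,.25,.3,.34): print(p,at(w,p,z,True))
E
python3 -m creep '[[-1,-3,3,1,0],[-1,-7,6.5,1,0],[-1,-11,10.3,1,0],[-1,-15,14,1,0],[-1,-19,17.8,0,0],[-1,-21.2,19.8,-2,0],[-1,-21.7,20.3,-4,0],[-1,-21.7,20.3,-4,0]]'
python3 - <<'E'
from h import *
np.set_printoptions(precision=3,suppress=True)
w=cam("wrist"); save(w,"w4.png"); print(bot.observe()["tool_pos"])
for l in ("paste_jar","powder_tin"):
  for d in eyes.place_of("wrist",l)[:3]: print(l,d["p"],np.round(d["point"]),at(w,d["point"],0,True)[:2])
E
```

```text
(0.805, 0.231, 0.302) [614. 408.]
(0.799, 0.366, 0.331) [725. 341.]
(0.79, -0.05, 0.24) [230. 431.]
(0.73, -0.145, 0.27) [ 86. 408.]
(0.638, -0.205, 0.31) [-45. 342.]
(0.57, -0.26, 0.355) [-130.  291.]
ray at hose edges
(0, 270) [ 0.625 -0.286  0.2  ]
(0, 270) [ 0.614 -0.173  0.25 ]
(0, 270) [ 0.602 -0.059  0.3  ]
(0, 270) [0.593 0.031 0.34 ]
(60, 283) [ 0.653 -0.174  0.2  ]
(60, 283) [ 0.633 -0.095  0.25 ]
(60, 283) [ 0.612 -0.017  0.3  ]
(60, 283) [0.596 0.046 0.34 ]
(125, 310) [ 0.687 -0.108  0.2  ]
(125, 310) [ 0.656 -0.05   0.25 ]
(125, 310) [0.625 0.008 0.3  ]
(125, 310) [0.601 0.054 0.34 ]
time_s: 9.8
tool_pos: [0.4454, 0.2603, 0.1796]
eef_rot: [-0.003, 0.128, 0.992, -0.002]
force: [-0.2, 0.0, 0.2]
gripper_width: 0.0856
gripper_force: 0.0
[0.447 0.26  0.181]
paste_jar 0.87 [330. 189.] [0.453 0.265]
paste_jar 0.85 [189. 160.] [0.381 0.125]
paste_jar 0.71 [334. 261.] [0.536 0.248]
powder_tin 0.61 [266. 112.] [0.359 0.223]
```

```bash
python3 -m creep '[[-1,0.3,0.2,-5,0],[-1,0.3,0.2,-9,0],[-1,0.3,0.2,-12,0],[-1,0.3,0.2,-12.7,0],[1,0.3,0.2,-12.7,0],[1,0.3,0.2,-12.7,0],[1,0.3,0.2,-12.7,0],[1,0.3,0.2,-12.7,0]]' 40
python3 -m creep '[[1,0,0,0,0],[1,0,0,0,0],[1,0,0,1,0]]'
```

```text
time_s: 10.95
tool_pos: [0.4521, 0.2633, 0.0587]
eef_rot: [0.002, 0.129, 0.992, 0.001]
force: [-0.6, -0.5, 5.9]
gripper_width: 0.0422
gripper_force: 40.6
time_s: 11.32
tool_pos: [0.4502, 0.2626, 0.0663]
eef_rot: [-0.001, 0.129, 0.992, -0.0]
force: [0.1, 0.2, -2.5]
gripper_width: 0.042
gripper_force: 40.9
```

Before placing the jar I'll check my hose model against three pictures.

```bash
cat > hose.py <<'E'
from h import *
from scipy.interpolate import CubicSpline
A=np.array([(.799,.366,.331),(.805,.231,.302),(.805,.08,.262),(.785,-.05,.24),(.725,-.14,.27),(.638,-.205,.31),(.57,-.26,.355)]);R=.062
ax=CubicSpline(np.arange(len(A)),A)(np.linspace(0,len(A)-1,40))
D=np.random.default_rng(0).normal(size=(150,3)); D/=np.linalg.norm(D,axis=1)[:,None]
def outline(img,s,fish):
    m=np.zeros(img.shape[:2],np.uint8); M=np.array(s["cam_to_world"])
    for a in ax:
        if (M[:3,:3].T@(a-M[:3,3]))[2]<.05: continue
        q=np.array([px(s,a+R*d,fish) for d in D])
        if np.abs(q).max()<2000: cv2.fillConvexPoly(m,cv2.convexHull(q.astype(np.int32)),255)
    c,_=cv2.findContours(m,0,1); cv2.drawContours(img,c,-1,(0,255,255),1)
if __name__=="__main__":
    w=cam("wrist");t=cam("top");s=cam("scene")
    M=np.array(w["cam_to_world"]); M[:3,3]+=np.array([.6666,.0577,.2299])-bot.observe()["tool_pos"]; w["cam_to_world"]=M
    I=[cv2.imread("pics/%s.png"%n) for n in("top0","scene0","w3")]
    for i,c,f in zip(I,(t,s,w),(0,0,1)): outline(i,c,f)
    a=cv2.resize(I[0][40:220,200:560],(720,360))[:, :400]; a=cv2.resize(I[0][30:190,270:470],(400,320)); b=cv2.resize(I[1][0:160,130:430],(400,213)); c=cv2.resize(I[2],(400,250))
    out=np.zeros((570,800,3),np.uint8); out[:320,:400]=a; out[:213,400:]=b; out[320:,:400]=c
    cv2.imwrite("pics/hose1.png",out)
E
python3 hose.py
```

```text
(no output)
```

View pics/hose1.png

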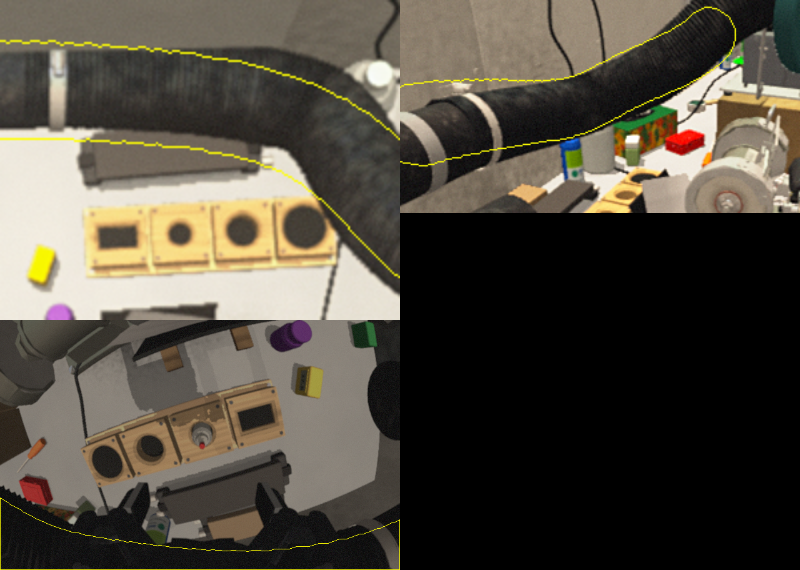

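The model fits, with the true hose slightly thinner (r≈52 mm) and farther off along the straight part. The jar well is reachable, and I'll turn the tool slightly for more clearance. The hose does overhang the tin well at z≈0.21–0.33.

```bash
python3 -m creep '[[1,0,0,5,0],[1,0,0,10,0],[1,1,-1.5,15,0],[1,4,-5,18,-0.1],[1,7,-9.5,18.5,-0.2],[1,10.5,-14,18.5,-0.3],[1,14,-18.5,18.5,-0.3],[1,17,-23,18.5,-0.3]]'
python3 -m creep '[[1,3,-4,0,0],[1,4.8,-7,-2,0],[1,4.8,-7,-4,0],[1,4.8,-7,-6,0],[1,4.8,-7,-8,0],[1,4.8,-7,-8.5,0],[1,4.8,-7,-8.5,0]]'
python3 - <<'E'
from h import *
np.set_printoptions(precision=3,suppress=True)
w=cam("wrist"); save(w,"w5.png"); print(bot.observe()["tool_pos"])
for l in ("jar_block","tin_block"):
  for d in eyes.place_of("wrist",l)[:2]: print(l,d["p"],np.round(d["point"]),at(w,d["point"],.012,True)[:2])
print(px(w,[.668,-.038,.048],True),px(w,[.671,-.136,.048],True))
E
```

```text
time_s: 12.48
tool_pos: [0.6216, 0.0312, 0.2504]
eef_rot: [-0.001, 0.276, 0.961, 0.0]
force: [1.0, 0.6, -1.2]
gripper_width: 0.0424
gripper_force: 41.3
time_s: 13.35
tool_pos: [0.6686, -0.0371, 0.166]
eef_rot: [-0.0, 0.276, 0.961, -0.0]
force: [0.0, -0.1, -0.8]
gripper_width: 0.042
gripper_force: 41.3
[ 0.669 -0.037  0.167]
jar_block 0.95 [323. 190.] [ 0.669 -0.037]
jar_block 0.53 [242. 244.] [ 0.674 -0.14 ]
tin_block 0.83 [245. 242.] [ 0.673 -0.136]
[321.622 200.975] [234.883 256.362]
```

View pics/w5.png

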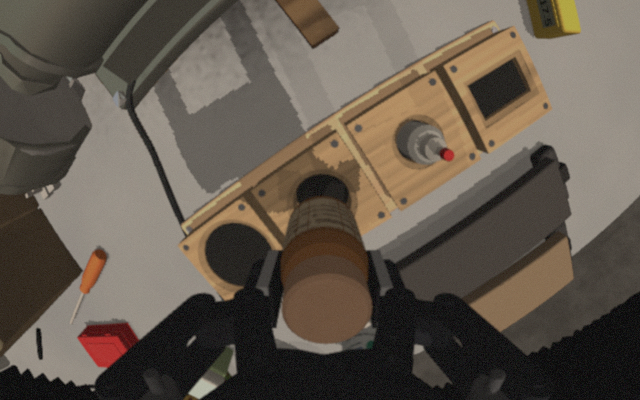

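The jar hangs upright above its well at (323,195), so I'll lower it.

```bash
python3 -m creep '[[1,0,-0.1,-3,0],[1,0,-0.1,-5,0],[1,0,-0.1,-6.5,0],[1,0,-0.1,-7.5,0],[1,0,-0.1,-8.2,0],[1,0,-0.1,-8.7,0],[1,0,-0.1,-9.0,0],[1,0,-0.1,-9.3,0]]'
```

```text
time_s: 14.5
tool_pos: [0.6698, -0.0388, 0.0768]
eef_rot: [0.002, 0.276, 0.961, -0.0]
force: [-4.6, -0.1, 12.7]
gripper_width: 0.0419
gripper_force: 42.6
```

Contact came at the expected depth. Release, rise, and go look at the tin.

```bash
python3 -m creep '[[1,-0.1,0,0.4,0],[-0.3,-0.1,0,0.4,0],[-1,-0.1,0,0.4,0],[-1,-0.1,0,0.4,0],[-1,-0.1,0,4,0],[-1,-0.1,0,9,0],[-1,-0.1,0,14,0],[-1,-3,3,18,0]]'
python3 -m creep '[[-1,-4,4,0.5,0],[-1,-8.5,7.5,0.5,0],[-1,-13,11,0.5,0],[-1,-17.5,15,0,0],[-1,-22,18.5,-2,0],[-1,-26,22,-4,0],[-1,-28.2,23.2,-6,0],[-1,-28.2,23.2,-7,0]]'
python3 - <<'E'
from h import *
np.set_printoptions(precision=3,suppress=True)
w=cam("wrist"); t=cam("top"); o=bot.observe(); print(o["tool_pos"],o["joints"])
i=w["pixels"][60:310,180:460,::-1]; c=t["pixels"][120:200,330:450,::-1]
out=np.zeros((420,800,3),np.uint8); out[:400,:448]=cv2.resize(i,(448,400)); out[:235,448:]=cv2.resize(c,(352,235)); cv2.imwrite("pics/w6.png",out)
for d in eyes.place_of("wrist","powder_tin")[:3]: print(d["p"],np.round(d["point"]),at(w,d["point"],0,True)[:2])
print([np.round(d["rect"]) for d in eyes.look_for("wrist","powder_tin")[:1]], px(w,[.357,.224,.027],True))
E
```

```text
time_s: 15.5
tool_pos: [0.6397, -0.0098, 0.2548]
eef_rot: [0.001, 0.277, 0.961, -0.0]
force: [-0.6, 0.2, 0.1]
gripper_width: 0.0853
gripper_force: 0.0
time_s: 16.5
tool_pos: [0.3551, 0.2242, 0.1823]
eef_rot: [-0.0, 0.274, 0.962, -0.0]
force: [0.8, 0.3, -0.1]
gripper_width: 0.0855
gripper_force: 0.0
[0.357 0.223 0.182] [ 0.425 -0.186  1.751 -0.001  1.578 -0.587]
0.69 [324. 184.] [0.358 0.224]
[array([294., 154.,  63.,  69.])] [323.926 190.85 ]
```

View pics/w6.png

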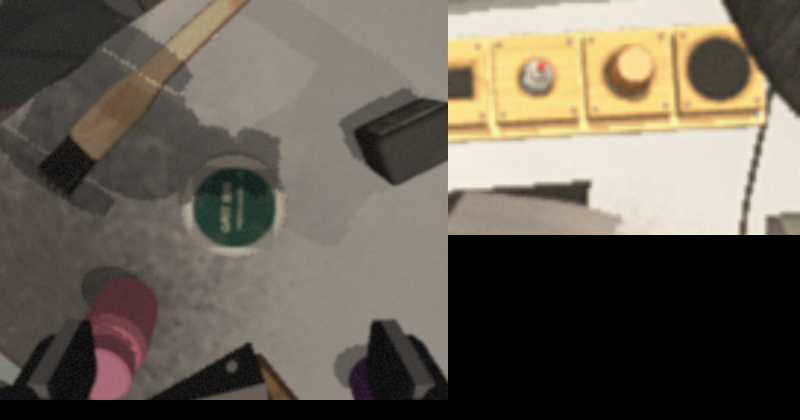

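The text, and so the label sides, line up with the closing axis. The label corners then point away from the pads, so I'll grasp at this angle.

```bash
python3 -m creep '[[-1,0,0,-6,0],[-1,0,0,-11,0],[-1,0,0,-14.5,0],[-1,0,0,-16.2,0],[-1,0,0,-16.3,0],[1,0,0,-16.3,0],[1,0,0,-16.3,0],[1,0,0,-16.3,0]]' 35
python3 -m creep '[[1,0,0,0,0],[1,0,0,0,0],[1,0,0,1,0],[1,0,0,1,0]]'
```

```text
time_s: 17.7
tool_pos: [0.3587, 0.2243, 0.0223]
eef_rot: [0.002, 0.276, 0.961, 0.001]
force: [0.9, -0.3, 5.7]
gripper_width: 0.0627
gripper_force: 38.9
time_s: 18.2
tool_pos: [0.357, 0.2239, 0.0311]
eef_rot: [0.0, 0.276, 0.961, 0.001]
force: [-0.3, -0.7, -0.7]
gripper_width: 0.0623
gripper_force: 38.7
```

```bash
python3 -m creep '[[1,0,0,6,0],[1,0,0,12,0],[1,0.5,-0.5,18,0],[1,3.5,-4,21,-0.1],[1,7,-8.3,22,-0.2],[1,10.5,-12.6,22,-0.3],[1,14,-17,22,-0.37],[1,17.5,-21.3,22,-0.37]]'
python3 -m creep '[[1,3.5,-4.2,0,0],[1,6,-7,-1,0],[1,6.8,-8,-4,0],[1,6.8,-8,-7,0],[1,6.8,-8,-8,0],[1,6.8,-8,-8,0]]'
python3 - <<'E'
from h import *
np.set_printoptions(precision=3,suppress=True)
for _ in range(3): w=cam("wrist"); o=bot.observe(); print(o["tool_pos"],o["joint_efforts"],o["force"])
t=cam("top");s=cam("scene")
out=np.zeros((600,800,3),np.uint8); out[:400,:400]=cv2.resize(t["pixels"][60:220,310:470,::-1],(400,400)); out[:400,400:]=cv2.resize(s["pixels"][0:200,230:430,::-1],(400,400)); out[400:,:320]=cv2.resize(w["pixels"][:,:,::-1],(320,200)); cv2.imwrite("pics/t7.png",out)
E
```

```text
time_s: 19.2
tool_pos: [0.5323, 0.0093, 0.2497]
eef_rot: [-0.001, 0.448, 0.894, 0.0]
force: [-0.7, 0.4, 0.1]
gripper_width: 0.0626
gripper_force: 39.5
time_s: 19.95
tool_pos: [0.5992, -0.069, 0.1695]
eef_rot: [-0.001, 0.448, 0.894, -0.0]
force: [-0.3, -0.6, -0.9]
gripper_width: 0.0622
gripper_force: 39.5
[ 0.6   -0.069  0.171] [ -0.104 -40.1   -30.261  -0.005   0.024  -0.   ] [-0.021  0.172 -0.684]
[ 0.6   -0.069  0.172] [ -0.073 -40.293 -30.467  -0.003   0.018   0.   ] [ 0.201 -0.387 -0.417]
[ 0.601 -0.069  0.172] [ -0.049 -40.587 -30.736  -0.001   0.006   0.   ] [ 0.85  -0.147 -0.985]
```

View pics/t7.png

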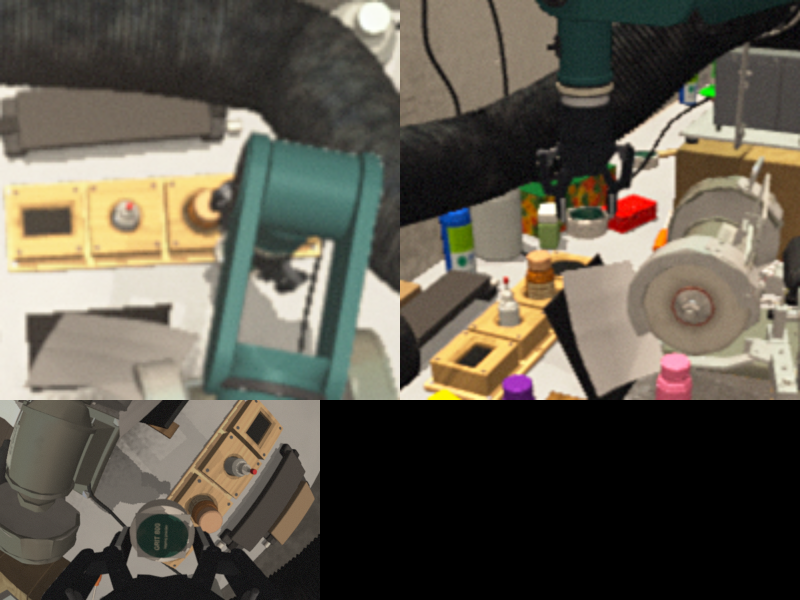

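Everything is upright and clear so far. I can't tell whether the hose is solid, so I'll creep towards the tin well while watching tracking error and joint efforts.

```bash
python3 -m creep '[[1,0.7,-0.7,0,0],[1,1.4,-1.4,0,0],[1,1.4,-1.4,0,0],[1,1.4,-1.4,0,0]]'; python3 -c "
from h import *
o=bot.observe();print(o['tool_pos'].round(4),o['joint_efforts'].round(2))"
python3 -m creep '[[1,0.3,-0.3,0,0],[1,0.6,-0.6,0,0],[1,0.6,-0.6,0,0],[1,0.6,-0.6,0,0]]'; python3 -c "
from h import *
o=bot.observe();print(o['tool_pos'].round(4),o['joint_efforts'].round(2))"
python3 -m creep '[[1,0.2,-0.2,0,0],[1,0.4,-0.4,0,0],[1,0.4,-0.4,0,0],[1,0.4,-0.4,0,0]]'; python3 -c "
from h import *
o=bot.observe();print(o['tool_pos'].round(4),o['joint_efforts'].round(2))"
```

```text
time_s: 20.7
tool_pos: [0.6137, -0.0834, 0.17]
eef_rot: [-0.0, 0.448, 0.894, 0.0]
force: [-0.3, 0.8, -0.4]
gripper_width: 0.0627
gripper_force: 39.5
[ 0.6137 -0.0834  0.17  ] [-1.400e-01 -4.286e+01 -3.145e+01 -1.000e-02 -1.000e-02 -0.000e+00]
time_s: 21.2
tool_pos: [0.6197, -0.0893, 0.1703]
eef_rot: [-0.0, 0.448, 0.894, 0.0]
force: [-0.2, -0.3, -0.9]
gripper_width: 0.063
gripper_force: 39.5
[ 0.6197 -0.0893  0.1703] [ -0.06 -43.51 -31.38  -0.    -0.    -0.  ]
time_s: 21.7
tool_pos: [0.6238, -0.0933, 0.1703]
eef_rot: [-0.0, 0.448, 0.894, 0.0]
force: [-0.4, 0.3, -1.6]
gripper_width: 0.0631
gripper_force: 39.5
[ 0.6238 -0.0933  0.1703] [-4.000e-02 -4.398e+01 -3.139e+01 -0.000e+00 -0.000e+00 -0.000e+00]
```

```bash
cat > o.sh <<'E'
python3 -c "
from h import *
o=bot.observe();print('OBS',o['tool_pos'].round(4),o['joint_efforts'].round(2))"
E
python3 -m creep '[[1,0.2,-0.2,0,0],[1,0.4,-0.4,0,0],[1,0.4,-0.4,0,0]]'|grep -e pos -e force; sh o.sh
python3 -m creep '[[1,0.2,-0.2,0,0],[1,0.4,-0.4,0,0],[1,0.4,-0.4,0,0]]'|grep -e pos -e force; sh o.sh
python3 -m creep '[[1,0.2,-0.2,0,0],[1,0.4,-0.4,0,0],[1,0.4,-0.4,0,0]]'|grep -e pos -e force; sh o.sh
```

```text
tool_pos: [0.6279, -0.0975, 0.1703]
force: [-0.8, -0.0, -1.0]
gripper_force: 39.5
OBS [ 0.6279 -0.0975  0.1703] [-5.000e-02 -4.444e+01 -3.145e+01 -1.000e-02 -2.000e-02 -0.000e+00]
tool_pos: [0.6319, -0.1015, 0.1703]
force: [0.2, -0.7, -1.4]
gripper_force: 39.5
OBS [ 0.6319 -0.1015  0.1703] [-6.000e-02 -4.487e+01 -3.146e+01 -1.000e-02 -2.000e-02 -0.000e+00]
tool_pos: [0.6359, -0.1055, 0.1703]
force: [0.2, 0.3, -1.5]
gripper_force: 39.5
OBS [ 0.6359 -0.1055  0.1703] [-6.000e-02 -4.532e+01 -3.148e+01 -1.000e-02 -2.000e-02 -0.000e+00]
```

```bash
python3 -m creep '[[1,0.2,-0.2,0,0],[1,0.5,-0.4,0,0],[1,0.5,-0.4,0,0]]'|grep -e pos -e force; sh o.sh
python3 -m creep '[[1,0.2,-0.2,0,0],[1,0.5,-0.4,0,0],[1,0.5,-0.4,0,0]]'|grep -e pos -e force; sh o.sh
python3 -m creep '[[1,0.2,-0.2,0,0],[1,0.5,-0.4,0,0],[1,0.5,-0.4,0,0]]'|grep -e pos -e force; sh o.sh
```

```text
tool_pos: [0.641, -0.1095, 0.1703]
force: [-0.2, -0.4, -1.4]
gripper_force: 39.5
OBS [ 0.641  -0.1095  0.1703] [-5.000e-02 -4.586e+01 -3.152e+01 -1.000e-02 -2.000e-02 -0.000e+00]
tool_pos: [0.6459, -0.1135, 0.1702]
force: [-0.3, 0.3, -1.4]
gripper_force: 39.5
OBS [ 0.6459 -0.1135  0.1702] [-5.000e-02 -4.640e+01 -3.154e+01 -1.000e-02 -2.000e-02 -0.000e+00]
tool_pos: [0.651, -0.1175, 0.1703]
force: [0.4, 0.8, -1.1]
gripper_force: 39.5
OBS [ 0.651  -0.1175  0.1703] [-5.000e-02 -4.695e+01 -3.157e+01 -1.000e-02 -2.000e-02 -0.000e+00]
```

```bash
python3 -m creep '[[1,0.3,-0.3,0,0],[1,0.7,-0.6,0,0],[1,0.7,-0.6,0,0]]'|grep -e pos -e force; sh o.sh
python3 -m creep '[[1,0.3,-0.3,0,0],[1,0.7,-0.7,0,0],[1,0.7,-0.7,0,0]]'|grep -e pos -e force; sh o.sh
python3 -m creep '[[1,0.3,-0.3,0,0],[1,0.6,-0.6,0,0],[1,0.6,-0.6,0,0]]'|grep -e pos -e force; sh o.sh
python3 - <<'E'
from h import *
np.set_printoptions(precision=3,suppress=True)
w=cam("wrist")
for l in ("tin_block","jar_block"):
  for d in eyes.place_of("wrist",l)[:2]: print(l,d["p"],np.round(d["point"]),at(w,d["point"],.012,True)[:2])
for d in eyes.place_of("wrist","powder_tin")[:1]: print(d["point"],at(w,d["point"],bot.observe()["tool_pos"][2]-.0223,True))
E
```

```text
tool_pos: [0.658, -0.1236, 0.1702]
force: [0.1, 0.0, -0.7]
gripper_force: 39.5
OBS [ 0.658  -0.1236  0.1702] [-8.000e-02 -4.773e+01 -3.164e+01 -2.000e-02 -3.000e-02 -1.000e-02]
tool_pos: [0.665, -0.1307, 0.1702]
force: [0.4, -0.7, -0.6]
gripper_force: 39.5
OBS [ 0.665  -0.1307  0.1702] [-9.000e-02 -4.852e+01 -3.168e+01 -2.000e-02 -3.000e-02 -1.000e-02]
tool_pos: [0.6709, -0.1366, 0.1702]
force: [0.9, -0.0, -0.4]
gripper_force: 39.5
OBS [ 0.6709 -0.1366  0.1702] [-9.000e-02 -4.920e+01 -3.168e+01 -2.000e-02 -3.000e-02 -1.000e-02]
tin_block 0.74 [323. 189.] [ 0.671 -0.137]
[320.1, 250.4] [ 0.668 -0.136  0.148]
```

There's no contact even where the hose should be, and the block is confirmed at (0.671, -0.137). I'll descend in steps.

```bash
python3 -m creep '[[1,0,0,-1,0],[1,0,0,-2,0],[1,0,0,-3,0],[1,0,0,-3,0]]'|grep -e pos -e force; sh o.sh
python3 -m creep '[[1,0,0,-1,0],[1,0,0,-2,0],[1,0,0,-3,0],[1,0,0,-3,0]]'|grep -e pos -e force; sh o.sh
python3 -m creep '[[1,0,0,-1,0],[1,0,0,-2,0],[1,0,0,-3,0],[1,0,0,-3,0]]'|grep -e pos -e force; sh o.sh
```

```text
tool_pos: [0.6698, -0.136, 0.1381]
force: [0.7, 0.2, 0.0]
gripper_force: 39.5
OBS [ 0.6698 -0.136   0.1381] [ 1.000e-02 -4.964e+01 -3.132e+01  0.000e+00 -4.000e-02  0.000e+00]
tool_pos: [0.6699, -0.1361, 0.1084]
force: [-0.4, -0.1, -0.8]
gripper_force: 39.5
OBS [ 0.6699 -0.1361  0.1084] [-1.000e-02 -4.988e+01 -3.095e+01  0.000e+00 -5.000e-02  0.000e+00]
tool_pos: [0.6698, -0.1361, 0.0785]
force: [0.5, 0.8, -0.6]
gripper_force: 39.5
OBS [ 0.6698 -0.1361  0.0785] [-1.000e-02 -5.015e+01 -3.046e+01  0.000e+00 -5.000e-02  0.000e+00]
```

```bash
python3 -m creep '[[1,0,0,-0.5,0],[1,0,0,-1,0],[1,0,0,-1.4,0],[1,0,0,-1.6,0],[1,0,0,-1.6,0]]'|grep -e pos -e force; sh o.sh
```

```text
tool_pos: [0.6709, -0.1363, 0.0643]
force: [-0.2, -0.8, -1.0]
gripper_force: 39.5
OBS [ 0.6709 -0.1363  0.0643] [ 2.000e-02 -5.012e+01 -2.975e+01  0.000e+00  2.400e-01 -0.000e+00]
```

```bash
python3 -m creep '[[1,0,0,-0.15,0],[1,0,0,-0.3,0],[1,0,0,-0.3,0]]'|grep -e pos -e force; sh o.sh
```

```text
tool_pos: [0.671, -0.1364, 0.0634]
force: [-2.4, -0.3, 5.8]
gripper_force: 40.2
OBS [ 0.671  -0.1364  0.0634] [ 1.300e-01 -4.587e+01 -2.809e+01  6.000e-02 -7.200e-01  2.000e-02]
```

Contact came at exactly the seated height. Release, back out the same way, and turn for the gauge.

```bash
python3 -m creep '[[1,0,0,0.2,0],[-0.3,0,0,0.2,0],[-1,0,0,0.2,0],[-1,0,0,0.2,0],[-1,0,0,3,0],[-1,0,0,7,0],[-1,0,0,11,0],[-1,0,0,13,0]]'
python3 -m creep '[[-1,-3,3,0,0],[-1,-6.5,6.5,1,0],[-1,-10,11,4,0],[-1,-13,16,4,-0.1],[-1,-16,21,4,-0.25],[-1,-19,26,4,-0.4],[-1,-22,31,4,-0.55],[-1,-25,36,3,-0.65]]'|grep pos
python3 -m creep '[[-1,-2,5,-2,-0.06],[-1,-4.8,11.2,-5,-0.06],[-1,-4.8,11.2,-5,-0.06],[-1,-4.8,11.2,-5,-0.06]]'|grep -e pos -e rot
python3 - <<'E'
from h import *
np.set_printoptions(precision=3,suppress=True)
w=cam("wrist");t=cam("top")
for d in eyes.place_of("wrist","angle_cube")[:3]: print(d["p"],np.round(d["point"]),at(w,d["point"],0,True)[:2])
for d in eyes.look_for("wrist","angle_cube")[:2]: print(np.round(d["rect"]))
print(px(w,[.373,.336,.055],True))
out=np.zeros((400,800,3),np.uint8); out[:,:480]=cv2.resize(w["pixels"][60:260,200:440,::-1],(480,400)); out[:240,480:]=cv2.resize(t["pixels"][115:175,380:460,::-1],(320,240)); cv2.imwrite("pics/w8.png",out)
print(bot.observe()["tool_pos"])
E
```

```text
time_s: 28.78
tool_pos: [0.6716, -0.1365, 0.1946]
eef_rot: [0.002, 0.448, 0.894, 0.0]
force: [0.3, 0.6, -1.0]
gripper_width: 0.0853
gripper_force: 0.0
tool_pos: [0.4197, 0.2252, 0.2213]
tool_pos: [0.3722, 0.3356, 0.1703]
eef_rot: [0.0, 0.73, 0.683, -0.001]
0.81 [475.  61.] [0.536 0.461]
0.65 [321. 182.] [0.37 0.34]
0.59 [530. 224.] [0.625 0.273]
[453.  39.  69.  44.]
[305. 152.  42.  78.]
[324.478 202.079]
[0.374 0.335 0.172]
```

View pics/w8.png

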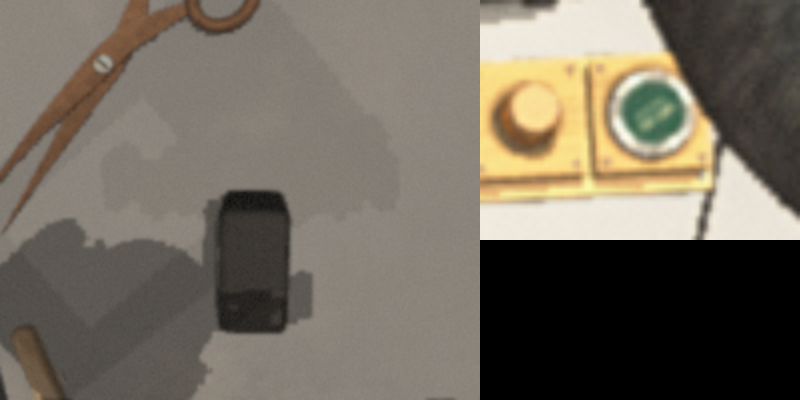

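The tin is seated centrally at (652,112) in the inset. The gauge lines up with the fingers, and its top face centre is near wrist px (326,195).

Run:
```python
from h import *
np.set_printoptions(precision=4,suppress=True)
w=cam("wrist")
c=lambda x,y:(200+x/2,60+y/2)
for n,p,z in [("top far L",c(222,212),.055),("top far R",c(288,212),.055),("top near L",c(220,331),.055),("top near R",c(286,331),.055),("bottom far",c(253,191),.0),("center",c(253,271),.055)]: print(n,at(w,p,z,True)[:2])
s=np.array(w["pixels"]); g=cv2.cvtColor(s,cv2.COLOR_RGB2GRAY)[140:240,290:360]; m=(g<62).astype(np.uint8)
cs,_=cv2.findContours(m,0,1); k=max(cs,key=cv2.contourArea); print(cv2.boundingRect(k),cv2.minAreaRect(k))
t=cam("top"); 
for d in eyes.place_of("top","angle_cube")[:3]: print(d["p"],at(t,d["point"],0)[:2])
```

```text
top far L [0.3662 0.3666]
top far R [0.3932 0.3648]
top near L [0.3611 0.3144]
top near R [0.3897 0.3124]
bottom far [0.3794 0.3653]
center [0.3772 0.3405]
(15, 15, 37, 70) ((33.0, 49.5), (69.0, 36.0), 90.0)
0.48 [0.5387 0.4645]
```

```bash
python3 -m creep '[[-1,0.3,0.4,-5,0],[-1,0.3,0.4,-9,0],[-1,0.3,0.4,-12.5,0],[-1,0.3,0.4,-13.4,0],[-1,0.3,0.4,-13.4,0],[1,0.3,0.4,-13.4,0],[1,0.3,0.4,-13.4,0],[1,0.3,0.4,-13.4,0]]' 35
python3 -m creep '[[1,0,0,0,0],[1,0,0,0,0],[1,0,0,1,0],[1,0,0,1,0]]'
```

```text
time_s: 31.62
tool_pos: [0.3762, 0.3401, 0.0384]
eef_rot: [0.0, 0.731, 0.683, 0.001]
force: [-0.3, 0.2, 0.1]
gripper_width: 0.0322
gripper_force: 0.1
time_s: 32.12
tool_pos: [0.3761, 0.3399, 0.0479]
eef_rot: [0.0, 0.731, 0.683, 0.001]
force: [-0.3, -0.2, -0.3]
gripper_width: 0.0296
gripper_force: 34.9
```

```bash
python3 -m creep '[[1,0,0,6,0],[1,0,0,12,0],[1,2,-2,17,0],[1,6.5,-5,19,0.05],[1,11.5,-8,19,0.1],[1,16.5,-11,19,0.1],[1,21.5,-14,19,0.1],[1,26,-17,18,0.1]]'|grep pos
python3 -m creep '[[1,2.6,-1.5,-2,0],[1,2.6,-1.5,-5,0],[1,2.6,-1.5,-8,0],[1,2.6,-1.5,-9,0],[1,2.6,-1.5,-9,0]]'|grep -e pos -e rot -e width
python3 - <<'E'
from h import *
np.set_printoptions(precision=3,suppress=True)
w=cam("wrist"); print(bot.observe()["tool_pos"])
for l in ("cube_block","angle_cube"):
  for d in eyes.place_of("wrist",l)[:2]: print(l,d["p"],np.round(d["point"]),at(w,d["point"],.012,True)[:2])
im=w["pixels"][:,:,::-1].copy()
for sx in(-1,1):
  for sy in(-1,1):
    a=.034; p=px(w,np.array([.662,.155,.048])+np.array([sx*.018*np.cos(a)-sy*.031*np.sin(a),sx*.018*np.sin(a)+sy*.031*np.cos(a),0]),True); cv2.circle(im,tuple(int(v) for v in p.round()),1,(0,255,255),-1)
cv2.imwrite("pics/w9.png",cv2.resize(im[80:330,170:480],None,fx=2.4,fy=2.4,interpolation=cv2.INTER_CUBIC))
E
```

```text
tool_pos: [0.6377, 0.1685, 0.2275]
tool_pos: [0.6613, 0.1547, 0.1364]
eef_rot: [-0.001, 0.696, 0.718, -0.001]
gripper_width: 0.0294
[0.662 0.155 0.138]
cube_block 0.97 [326. 198.] [0.663 0.156]
angle_cube 0.75 [280.  62.] [0.623 0.271]
angle_cube 0.68 [323. 242.] [0.662 0.114]
```

View pics/w9.png

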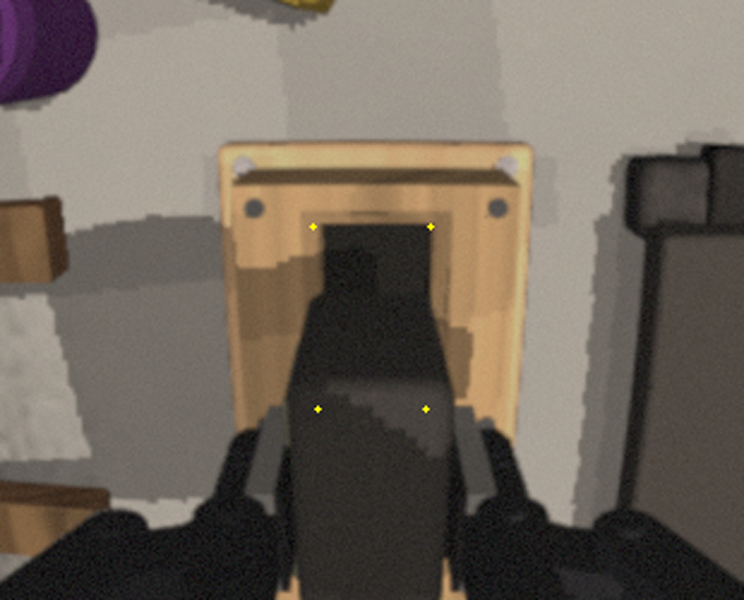

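The recess, centred at column 377, and the gauge are aligned within about 1–2 mm, so I'll lower it.

```bash
python3 -m creep '[[1,0.1,0.1,-2,0],[1,0.1,0.1,-3.5,0],[1,0.1,0.1,-4.7,0],[1,0.1,0.1,-5.5,0],[1,0.1,0.1,-6.1,0],[1,0.1,0.1,-6.4,0],[1,0.1,0.1,-6.6,0],[1,0.1,0.1,-6.6,0]]'
```

```text
time_s: 34.9
tool_pos: [0.663, 0.1557, 0.0744]
eef_rot: [0.001, 0.696, 0.718, 0.001]
force: [-4.4, -1.0, 7.2]
gripper_width: 0.0299
gripper_force: 36.1
```

Contact came at the seated height (0.074). Release, retreat, and check all four from above, along with the shears.

```bash
python3 -m creep '[[1,0,0,0.2,0],[-0.3,0,0,0.2,0],[-1,0,0,0.2,0],[-1,0,0,0.2,0],[-1,0,0,4,0],[-1,0,0,9,0],[-1,0,0,14,0],[-1,-2,2,16,0]]'|grep -e pos -e width
python3 -m creep '[[-1,-5,4,0,0],[-1,-10,8,0,0],[-1,-15,12,0,0],[-1,-20,16,0,0],[-1,-25,20,0,0],[-1,-25,20,0,0],[-1,-25,20,0,0]]'|grep pos
python3 - <<'E'
from h import *
t=cam("top");s=cam("scene")
out=np.zeros((600,800,3),np.uint8); out[:320]=cv2.resize(t["pixels"][120:180,305:455,::-1],(800,320)); out[320:,:400]=cv2.resize(s["pixels"][110:215,235:385,::-1],(400,280)); out[320:,400:]=cv2.resize(t["pixels"][175:315,205:405,::-1],(400,280)); cv2.imwrite("pics/end.png",out)
for d in eyes.place_of("top","shears")[:1]: print(at(t,d["point"],0)[:2])
E
```

```text
tool_pos: [0.6443, 0.1751, 0.2354]
gripper_width: 0.0854
tool_pos: [0.3915, 0.376, 0.2305]
[0.31283371 0.43118448]
```

View pics/end.png

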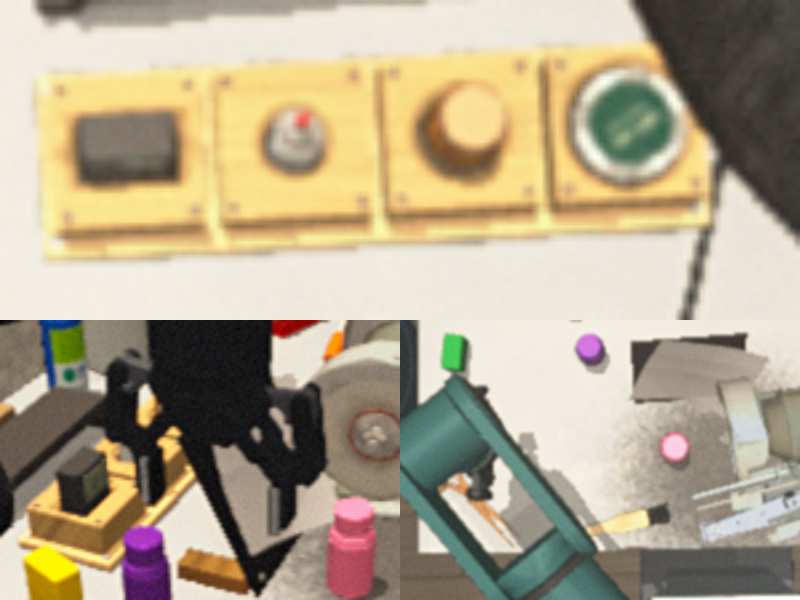

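All four stand upright and seated in their blocks: gauge (127,147), bottle (295,140), jar (465,125), tin (630,122). The look-alikes and shears haven't moved.

```bash
python3 -c "
from bench import job_done
print(job_done())"
```

```text
the job is handed in; nothing more can be done
None
```

The bottle, jar, tin and angle gauge are each seated upright in their matching blocks, the shears and look-alikes were left where they were, and the job is handed in at about 37 s of the 128 s allowed.

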